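# Turn the power module to the inspection camera and take its picture

### The arm

A 6-joint arm with a two-finger parallel gripper is mounted at the origin on the work surface. World frame = base frame: x ahead of the robot, y to its left, z up, the work surface at z = 0. Lengths are in m, angles in rad, forces in N, time in s.
With the tool pointing down it reaches from about 0.4 to 0.825 m from the base axis. Payload 7 kg.
Tool frame: the origin (TCP) lies at the very end of the fingers, on their centre line; the grasp point (between the pads) lies 19 mm behind it (bot.grasp_offset is the distance from the TCP to the grasp point, in m); z points along the fingers, y is the direction in which the jaws open and shut (so a half turn about z gives the same grasp; the last joint's range is limited). The gripper opens to 85 mm and grips with 20 to 120 N. Pads are 22 mm wide; open, the fingers measure 114 mm over their backs; the gripper's body (76 mm by 85 mm) begins 54 mm behind the grasp point. The pads swing forward as they close: fully open they stand 13 mm farther back than shut.
Start: joints at [1.51, 0.359, 0.012, 0, -1.224, -0.288], TCP at [0.231, 0.634, 0.231] pointing down, gripper open.
Joint ranges: [-3.07, 3.07], [-1.43, 2.12], [-1.02, 1.25], [-3.03, 1.67], [-3.05, -0], [-3.03, 3.03]. Speed limits (rad/s): [2.39, 2.39, 3.01, 3.14, 3.14, 3.14].

### API

Orientations are given as a unit quaternion [w, x, y, z].
In Python, from rig import bot, grab_frame gives the robot as it stands.
- The arm moves only by the tool move_arm, never from a script. Its arguments are lists of equal length, an entry for each row: "claw": the closure, from -1 (fully open) to 1 (shut), so that 0 is half open; "delta_pos": the shift along the tool's x, y, z in mm, a list of three; "angular": the turn, a rotation vector about the tool's x, y, z in rad, a list of three. A call has 1 to 20 rows; each row is the pose to reach, as a shift and turn from the pose commanded when the call began, along the tool's axes at that moment; what a row does not reach only later rows make up. A row lasts 1/8 s, in which the tool goes at most 62.5 mm and 10.7 degrees, less where a joint would pass 70% of its speed; a pose out of reach is approached as far as the arm can. A call with a gripper value outside its range is refused whole. The fingers move at their own pace and stop on an object; the grip force is fixed at half the most. Time passes only in rows, so rows that repeat a pose let the fingers close. It gives the time, the measured TCP pose, the force and the opening at its end, in the units of the state.
- bot.read_state(): the state, without advancing time (a new reading comes with each control period).
- grab_frame(name): name is "side" or "top" or "wrist"; returns a dict with "img" (384x512x3 uint8, blue, green, red), "mtx" (3x3 intrinsics, pixels), "R" (3x3) and "t" (3): a world point X has camera coordinates R X + t; the wrist camera has in their place "mount" (4x4, takes a point from camera to tool coordinates, whose origin is the TCP and whose axes are the flange's). Camera axes: x right, y down, z forward; pixel columns grow to the right and rows downward; lengths in m; the calibration is good to about 2 mm. A picture is of the moment at which its call begins: read the wrist's pose just before it. There is no depth.
- bot.sign_off(): hands the job in, once; it reports no verdict.
The state is a dict: "time": time; "joint_positions": joint angles; "joint_velocities": joint speeds; "joint_efforts": joint torques, N m; "tool_pos": TCP position; "orientation": TCP orientation; "wrist_force": force on the tool from outside, world axes, zero at the start; "ft_torque": the same for the moment, N m; "width": finger opening in m.
Only numpy, scipy, OpenCV 4.12 (cv2) and the standard library are available. Lean on these libraries where they do the work, as an engineer would, in place of code of your own. Each camera call takes 0.05 s, during which the arm holds its last target.

### The job

Push the turntable round by its scalloped rim until the power module on it has its two tall terminal tabs facing squarely into the inspection camera, let the turntable come to rest, and only then press the capture button fully down and let it go. Do not touch or lift the module itself, do not bump the camera, and leave the other things on the desk where they are.

Things in the scene. Friction and masses are not known exactly. Their poses are not given: they have to be found in the camera images.
- turntable: Fixed inspection turntable. Origin on the desk on the vertical turning axis; its yaw varies. A steel foot (164 mm across, 30 mm high) carries a grey-painted platter 250 mm across, 22 mm thick: underside 30 mm, top 52 mm above the desk; free space under it outside the foot. The camera stands on this frame's +y side.
- platter (a joint): Angle of the platter (rad), anticlockwise seen from above, no stops, both directions. Its rim has 6 finger hollows; hollow k has its middle at this angle + k*60 degrees from the +x axis of turntable. Turning takes about 0.08 N m (0.7 N at the rim); let go, it stops almost at once.
- platter_center (a point): Point on the turning axis at the top of the grey mat (188 mm across), 54 mm above the desk; it does not turn. The 6 hollows of the platter's rim are 41 mm wide, 18 mm deep and open outwards, upwards and downwards: floor 107 mm from the axis, the lobes between them reach to 125 mm.
- module: Power module, loose near the middle of the mat, turning with it: black block on a metal plate of 74 (x) by 106 (y) mm, 24 mm high. Origin mid underside, z up. Front: the long side to its own -x, with two tall upright brass tabs (16 mm wide, 40 mm apart, tops 56 mm up, 26 mm from the middle). Along the +x long side lie three low screw terminals.
- module_front (a point): Middle of the module's front face (the long side with the two tall tabs), 37 mm from the module's origin along its -x, 15 mm up. The direction from origin to this point is where the module faces.
- camera: Fixed inspection camera on a stand: base 90 by 110 mm, post 164 mm high, grey body, black lens, white ring light 68 mm across. Origin on the desk under it. The lens looks level along its own -x, 85 mm up, at the turning axis, 270 to 290 mm away; ring light front 78 mm from the origin. The module faces it when the module's -x points opposite to the camera's -x.
- capture_box: Fixed grey desk box of 100 by 76 mm, top 36 mm above the desk, with the capture button in a black round housing (50 mm across, 12 mm high) in the middle of its top. Origin on the desk under its middle.
- capture_top (a point): Middle of the top face of the capture button's steel cap, 34 mm across, 58 mm above the desk when up; pressed straight down.
- capture (a joint): Travel of the capture button (m): 0 up, 0.006 fully down. A spring returns it; fully down takes 5 N.
- spare_module: Bystander: another black power module, flat, 62 by 106 mm, 34 mm high, three screw terminals and no tall tabs, loose on the desk. Origin in the middle of its underside.
- screwdriver: Bystander: loose screwdriver about 200 mm long, lying on the desk to the right of the capture box, its own x from handle to tip.
- multimeter: Bystander: loose grey hand multimeter, 150 by 76 by 34 mm with a dial on top, lying on the desk. Origin in the middle of its underside.
There are look-alikes about, which are no part of the job. Leave any pink look-alike of the module alone. What is shaped like the capture_box but pink is not meant.

How it is judged:
By the outcome, as a careful person would: the job done as asked, in the order asked, and still so for the second after the job is handed in, with the robot touching nothing.
It also fails if it takes over 72 s, if anything falls off the work surface, if the arm or the gripper's body presses on something with over 40 N, if the wrist force passes 120 N, or if a joint passes its speed limit or range.

## Working session

There is one attempt and no reset: what is moved stays moved. The work goes in short steps, Python scripts to look and compute and a tool call to move; the robot and the scene stay as the last step left them, time stands still between calls to the robot, and variables do not carry over. Pictures are saved under pics/ and viewed, and the job is handed in when it is done.

Besides the shell and the picture viewer there is one more tool, called after "Call:" as a command line: name --argument value ..., lists and objects as JSON in quotes. move_arm: Moves the arm, as the interface text tells. Its arguments: {"type":"object","properties":{"claw":{"type":"array"},"delta_pos":{"type":"array"},"angular":{"type":"array"}},"required":["claw","delta_pos","angular"]}

```bash
mkdir -p pics; ls; cat > h.py <<'E'
import numpy as np, cv2
from rig import bot, grab_frame
def proj(f,X):
    c=f["R"]@np.array(X,float)+np.array(f["t"]).ravel(); p=f["mtx"]@c; return p[:2]/p[2]
def unproj(f,u,v,z):
    d=np.linalg.inv(f["mtx"])@np.array([u,v,1.0]); R=np.array(f["R"]); t=np.array(f["t"]).ravel()
    C=-R.T@t; w=R.T@d; return C+w*(z-C[2])/w[2]
E
python3 - <<'E'
from h import *
import pickle
for n in("top","side"):
    f=grab_frame(n); cv2.imwrite(f"pics/{n}0.png",f["img"]); pickle.dump(f,open(n+"0.pkl","wb"))
    R=np.array(f["R"]);print(n,-R.T@np.array(f["t"]).ravel(),R[2])
print(bot.read_state())
E
```

```text
pics
top [ 0.32614676 -0.04873205  1.19599358] [ 0.22219557  0.02362357 -0.97471588]
side [0.35140846 0.57443116 0.78990746] [ 0.22628574 -0.63007371 -0.74283368]
{'time': 0.1, 'joint_positions': array([ 1.51007408e+00,  3.59350748e-01,  1.11691958e-02, -2.67919104e-04,
       -1.22410837e+00, -2.88078863e-01]), 'joint_velocities': array([-0.00136456, -0.00054229,  0.00132924,  0.00183804,  0.00083275,
       -0.00154545]), 'joint_efforts': array([-1.60726944e-03, -5.84765124e+01,  2.94112426e+01,  6.95471853e+00,
       -3.15790778e-03,  4.79495782e-06]), 'tool_pos': array([0.23060175, 0.63394336, 0.23044989]), 'orientation': array([ 7.56263429e-04,  9.84822533e-01, -1.73562685e-01, -4.04306185e-05]), 'wrist_force': array([ 0.08831333, -0.15666642,  0.10562667]), 'ft_torque': array([ 0.00309913, -0.09247824, -0.02551684]), 'width': 0.08535102344597896}
```

View pics/top0.png

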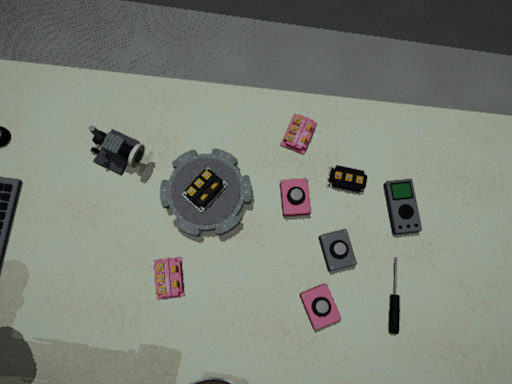

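View pics/side0.png

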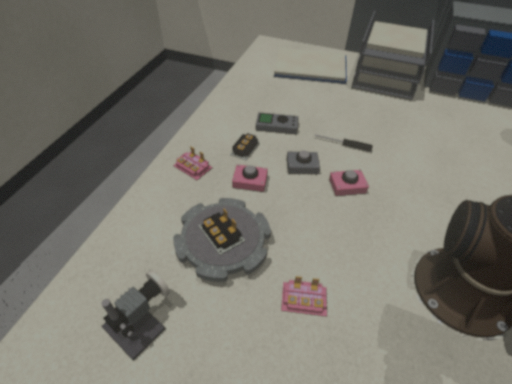

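Top view: the turntable is at about (207,192), the inspection camera at (118,152), and the module on the mat at (205,190). There are three box-shaped candidates: pink (295,197), grey (338,250) and pink (320,306). The grey one is the capture_box. The pink modules at (298,133) and (169,278) are look-alikes. I'll confirm in enlarged crops.

```bash
python3 - <<'E'
from h import *
import pickle
f=pickle.load(open("top0.pkl","rb"))
a=cv2.resize(f["img"][130:255,85:265],None,fx=4.4,fy=4.4,interpolation=cv2.INTER_CUBIC);cv2.imwrite("pics/c1.png",a)
b=cv2.resize(f["img"][170:340,270:430],None,fx=3.5,fy=3.5,interpolation=cv2.INTER_CUBIC);cv2.imwrite("pics/c2.png",b)
g=pickle.load(open("side0.pkl","rb"))
b=cv2.resize(g["img"][185:365,90:290],None,fx=3.3,fy=3.3,interpolation=cv2.INTER_CUBIC);cv2.imwrite("pics/c3.png",b)
E
```

```text
(no output)
```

View pics/c1.png

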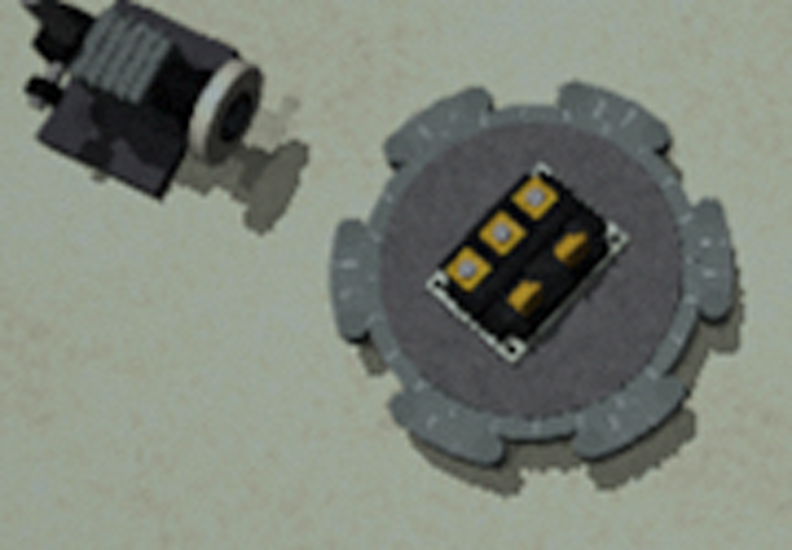

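View pics/c2.png

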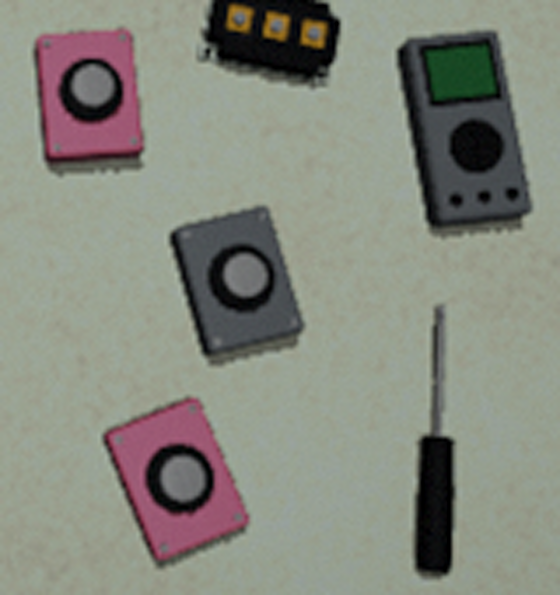

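View pics/c3.png

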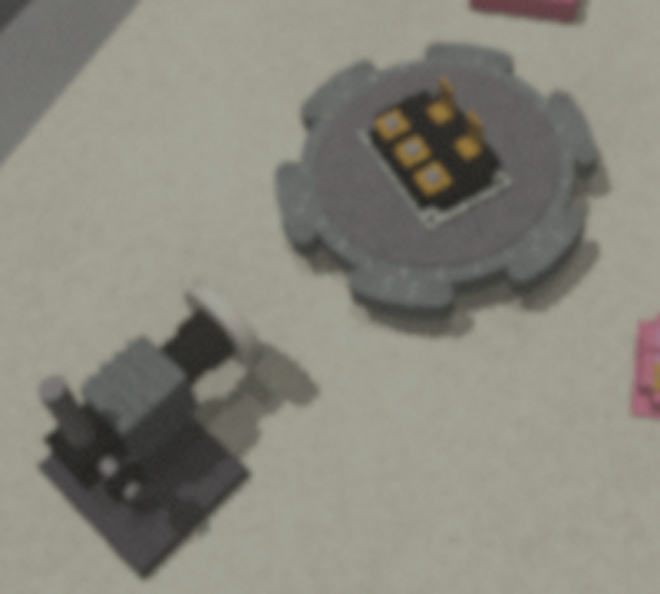

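```bash
python3 - <<'E'
from h import *
import pickle
f=pickle.load(open("top0.pkl","rb"));g=pickle.load(open("side0.pkl","rb"))
T=lambda p,z:unproj(f,(p[0]+.5)/4.4-.5+85,(p[1]+.5)/4.4-.5+130,z)
S=lambda p,z:unproj(g,(p[0]+.5)/3.3-.5+90,(p[1]+.5)/3.3-.5+185,z)
def circ(P):
    P=np.array(P)[:,:2];A=np.c_[2*P,np.ones(len(P))];s=np.linalg.lstsq(A,(P**2).sum(1),rcond=None)[0];return s[:2],np.sqrt(s[2]+s[:2]@s[:2])
print("mat",circ([T(p,.054) for p in[(380,265),(685,265),(532,122),(532,418)]]))
c,r=circ([T(p,.052) for p in[(430,107),(620,98),(729,262),(333,280),(640,430),(440,445),(470,88),(580,82)]]);print("lobes",c,r)
for n,p in dict(top=((492,100),(562,90)),ur=((668,145),(703,200)),lr=((728,318),(685,378)),bot=((580,455),(503,463)),ll=((397,398),(345,340)),ul=((337,222),(388,160))).items():
    a=[np.degrees(np.arctan2(*(T(q,.052)[:2]-c)[::-1])) for q in p]; print(n,a,np.mean(a))
M=np.array([T(p,.057)[:2] for p in[(540,165),(625,238),(512,360),(428,284)]]);print("module",M.mean(0))
# front = side with tabs: corners (625,238),(512,360)
d=(M[1]+M[2]-M[0]-M[3])/2;print("len",np.linalg.norm(d),np.linalg.norm(M[1]-M[2]),"front deg",np.degrees(np.arctan2(d[1],d[0])), "long",np.degrees(np.arctan2(*(M[1]-M[2])[::-1])))
print("ring top",T((227,112),.085))
print("ring side",S((225,328),.085))
B=[T(p,.01)[:2] for p in[(122,0),(245,52),(162,198),(40,137)]];B=np.array(B);print("base",B,B.mean(0))
B2=np.array([S(p,.01)[:2] for p in[(248,472),(145,577),(40,465)]]);print(B2,(B2[0]+B2[2])/2)
for cc in (B.mean(0),T((227,112),.085)[:2]): print("camdir",np.degrees(np.arctan2(*(cc-c)[::-1])),np.linalg.norm(cc-c))
print("btn top",unproj(f,270+242/3.5,170+274/3.5,.058),"pinks",unproj(f,320,306,.058)[:2],unproj(f,295,196,.058)[:2])
print("pinkmod",unproj(f,169,278,.03),unproj(f,298,133,.03),"spare",unproj(f,348,178,.03))
print("mat side", S((440,165),.054))
E
```

```text
mat (array([0.596907  , 0.09573204]), np.float64(0.09410606943399893))
lobes [0.59783697 0.09703048] 0.12278628455789826
top [np.float64(20.73664704025259), np.float64(-1.7015022492783665)] 9.517572395487111
ur [np.float64(-40.22351955403267), np.float64(-61.317027844739755)] -50.77027369938621
lr [np.float64(-98.20462373067565), np.float64(-119.50095945602278)] -108.85279159334922
bot [np.float64(-157.88192600514176), np.float64(-179.83446987982697)] -168.85819794248437
ll [np.float64(142.8004073337806), np.float64(119.17658532071012)] 130.98849632724537
ul [np.float64(83.57675133044293), np.float64(59.73296366536355)] 71.65485749790324
module [0.5996585  0.09957435]
len 0.07108729763926534 0.10255481017674573 front deg -124.913285292909 long -34.70318614114601
ring top [0.66438359 0.29087944 0.085     ]
ring side [0.66203897 0.29129166 0.085     ]
base [[0.75574064 0.39636282]
 [0.72949216 0.30931321]
 [0.6247016  0.34524737]
 [0.65593096 0.43151204]] [0.69146634 0.37060886]
[[0.62596935 0.34808883]
 [0.65256129 0.43002633]
 [0.75785071 0.39407756]] [0.69191003 0.37108319]
camdir 71.10701899485575 0.28915668516611265
camdir 71.05310945876656 0.20495333809208374
btn top [ 0.48223037 -0.27477897  0.058     ] pinks [ 0.32947384 -0.23673444] [ 0.60904288 -0.14637567]
pinkmod [0.35423966 0.1617042  0.03      ] [ 0.80146676 -0.13994324  0.03      ] spare [ 0.68499771 -0.29096026  0.03      ]
mat side [0.59361387 0.09870502 0.054     ]
```

```bash
cat >> h.py <<'E'
from scipy.spatial.transform import Rotation as Ro
def tool():
    s=bot.read_state(); q=s["orientation"]; return np.array(s["tool_pos"]),Ro.from_quat([q[1],q[2],q[3],q[0]]),s
def down(ang): # tool x at world angle ang deg, z down
    a=np.radians(ang);return Ro.from_matrix(np.c_[[np.cos(a),np.sin(a),0],[np.sin(a),-np.cos(a),0],[0,0,-1]])
def rel(p,ang,p0,R0):
    return np.round(R0.inv().apply(np.array(p)-p0)*1000,1),np.round((R0.inv()*down(ang)).as_rotvec(),3)
C=np.array([.597,.097])
def pol(R,phi,z,c=C): a=np.radians(phi);return [c[0]+R*np.cos(a),c[1]+R*np.sin(a),z]
E
python3 - <<'E'
from h import *
p,R,s=tool()
print(R.as_matrix().round(3))
print(rel(pol(.165,10.7,.2),10.7,p,R))
f=grab_frame("wrist");print(np.array(f["mount"]).round(3),f["mtx"])
E
```

```text
[[ 0.94  -0.342 -0.   ]
 [-0.342 -0.94  -0.001]
 [ 0.     0.002 -1.   ]]
(array([669.8, 295.1,  31. ]), array([ 0.002,  0.   , -0.536]))
[[ 0.    -0.956 -0.295  0.075]
 [ 1.     0.001 -0.001 -0.001]
 [ 0.001 -0.295  0.956 -0.143]
 [ 0.     0.     0.     1.   ]] [[325.76607772   0.         253.52347394]
 [  0.         325.76607772 195.28354578]
 [  0.           0.           1.        ]]
```

Call:
move_arm --claw '[1, 1, 1, 1, 1, 1, 1, 1, 1, 1, 1, 1, 1, 1, 1, 1, 1, 1]' --delta_pos '[[45, 20, 0], [90, 40, 0], [135, 60, 0], [180, 80, 0], [225, 100, 0], [270, 120, 0], [315, 140, 0], [360, 160, 0], [405, 180, 0], [450, 200, 0], [495, 220, 0], [540, 240, 0], [585, 260, 0], [630, 280, 15], [670, 295, 31], [670, 295, 31], [670, 295, 31], [670, 295, 31]]' --angular '[[0, 0, 0], [0, 0, -0.05], [0, 0, -0.1], [0, 0, -0.15], [0, 0, -0.2], [0, 0, -0.25], [0, 0, -0.3], [0, 0, -0.35], [0, 0, -0.4], [0, 0, -0.45], [0, 0, -0.5], [0, 0, -0.536], [0, 0, -0.536], [0, 0, -0.536], [0, 0, -0.536], [0, 0, -0.536], [0, 0, -0.536], [0, 0, -0.536]]'

```text
time: 2.4
tool_pos: [0.7593, 0.1291, 0.2012]
orientation: [-0.0, 0.996, 0.094, 0.001]
wrist_force: [-0.8, -0.1, -0.2]
width: 0.0001
```

```bash
python3 - <<'E'
from h import *
p,R,s=tool();print(s["joint_positions"])
f=grab_frame("wrist");cv2.imwrite("pics/w1.png",f["img"])
print(rel(pol(.165,10.7,.032),10.7,p,R),rel(pol(.126,10.7,.032),10.7,p,R))
M=np.array(f["mount"])
def wp(X): # world to wrist pix
    c=np.linalg.inv(M)@np.r_[R.inv().apply(np.array(X)-p),1];q=f["mtx"]@c[:3];return (q[:2]/q[2]).round(0)
for k in range(6):
  for r in(.107,.125): print(k,r,wp(pol(r,10.7+60*k,.052)))
print(wp([*C,.054]))
E
```

```text
[ 4.20122150e-01  5.30768438e-01  2.16882522e-01  2.36529884e-05
 -1.25582414e+00  1.33900835e+00]
(array([ -0.6,   1.5, 169.2]), array([-0.   , -0.001,  0.002])) (array([-39.6,   1.4, 169.2]), array([-0.   , -0.001,  0.002]))
0 0.107 [257. 238.]
0 0.125 [257. 221.]
1 0.107 [166. 286.]
1 0.125 [150. 278.]
2 0.107 [173. 369.]
2 0.125 [160. 375.]
3 0.107 [256. 406.]
3 0.125 [256. 417.]
4 0.107 [338. 370.]
4 0.125 [352. 376.]
5 0.107 [347. 286.]
5 0.125 [363. 278.]
[256. 331.]
```

View pics/w1.png

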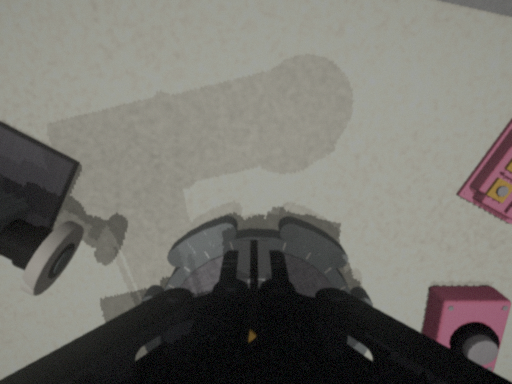

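The hollow sits between the lobe tips at about columns 238 and 280 (middle 259). I predicted 257, so they agree. Next I go down outside the rim and then move inward.

Call:
move_arm --claw '[1, 1, 1, 1, 1, 1, 1, 1, 1, 1]' --delta_pos '[[0, 1, 40], [0, 1, 80], [0, 1, 120], [0, 1, 150], [0, 1, 168], [0, 1, 168], [-12, 1, 168], [-24, 1, 168], [-36, 1, 168], [-38, 1, 168]]' --angular '[[0, 0, 0], [0, 0, 0], [0, 0, 0], [0, 0, 0], [0, 0, 0], [0, 0, 0], [0, 0, 0], [0, 0, 0], [0, 0, 0], [0, 0, 0]]'

```text
time: 3.7
tool_pos: [0.7216, 0.1199, 0.0333]
orientation: [-0.0, 0.996, 0.094, 0.0]
wrist_force: [0.8, -0.3, -0.2]
width: 0.0001
```

```bash
python3 - <<'E'
from h import *
p,R,s=tool();print(p,s["wrist_force"])
f=grab_frame("top");cv2.imwrite("pics/t2.png",cv2.resize(f["img"][100:255,85:285],None,fx=3.5,fy=3.5,interpolation=cv2.INTER_CUBIC))
phi0=np.degrees(np.arctan2(*(p[:2]-C)[::-1]));print("phi0",phi0,np.linalg.norm(p[:2]-C))
for k in range(1,20):
    d=-5*k
    print(k,*rel(pol(.126,phi0+d,.032),phi0+d,p,R))
E
```

```text
[0.72159748 0.11991907 0.0332756 ] [ 0.7617125  -0.29515143 -0.2173147 ]
phi0 10.422754285921195 0.12668786993839393
1 [-1.2 11.   1.3] [-0.    -0.001  0.093]
2 [-2.7 21.9  1.3] [-0.    -0.001  0.18 ]
3 [-5.2 32.6  1.3] [-0.    -0.001  0.267]
4 [-8.5 43.   1.3] [-0.    -0.001  0.354]
5 [-12.8  53.2   1.3] [-0.    -0.001  0.442]
6 [-17.9  62.9   1.3] [-0.    -0.001  0.529]
7 [-23.9  72.1   1.2] [-0.    -0.001  0.616]
8 [-30.6  80.8   1.2] [-0.    -0.001  0.704]
9 [-38.1  88.9   1.2] [-0.    -0.001  0.791]
10 [-46.2  96.3   1.2] [-0.    -0.001  0.878]
11 [-55.  102.9   1.2] [-0.    -0.     0.965]
12 [-64.3 108.8   1.2] [-1.000e-03 -0.000e+00  1.053e+00]
13 [-74.1 113.8   1.2] [-1.00e-03 -0.00e+00  1.14e+00]
14 [-84.2 117.9   1.2] [-1.000e-03 -0.000e+00  1.227e+00]
15 [-94.7 121.2   1.2] [-1.000e-03 -0.000e+00  1.314e+00]
16 [-105.5  123.5    1.2] [-1.000e-03 -0.000e+00  1.402e+00]
17 [-116.4  124.9    1.2] [-1.000e-03 -0.000e+00  1.489e+00]
18 [-127.4  125.3    1.2] [-1.000e-03 -0.000e+00  1.576e+00]
19 [-138.3  124.8    1.2] [-1.000e-03 -0.000e+00  1.663e+00]
```

View pics/t2.png

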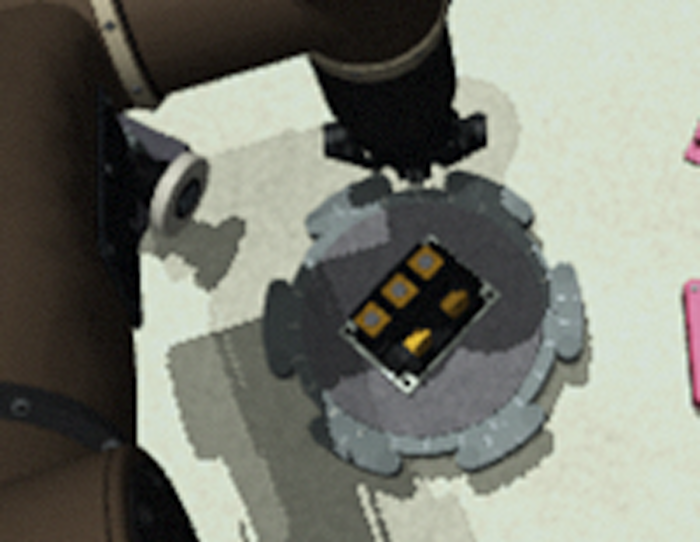

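The fingers are in the hollow near (415,180) in the crop and the module hasn't moved. I'll push clockwise 95° first.

Call:
move_arm --claw '[1, 1, 1, 1, 1, 1, 1, 1, 1, 1, 1, 1, 1, 1, 1, 1, 1, 1, 1, 1]' --delta_pos '[[-1, 11, 1], [-3, 22, 1], [-5, 33, 1], [-8.5, 43, 1], [-13, 53, 1], [-18, 63, 1], [-24, 72, 1], [-31, 81, 1], [-38, 89, 1], [-46, 96, 1], [-55, 103, 1], [-64, 109, 1], [-74, 114, 1], [-84, 118, 1], [-95, 121, 1], [-105.5, 123.5, 1], [-116, 125, 1], [-127, 125, 1], [-138, 125, 1], [-138, 125, 1]]' --angular '[[0, 0, 0.09], [0, 0, 0.18], [0, 0, 0.27], [0, 0, 0.35], [0, 0, 0.44], [0, 0, 0.53], [0, 0, 0.62], [0, 0, 0.7], [0, 0, 0.79], [0, 0, 0.88], [0, 0, 0.965], [0, 0, 1.05], [0, 0, 1.14], [0, 0, 1.23], [0, 0, 1.31], [0, 0, 1.4], [0, 0, 1.49], [0, 0, 1.58], [0, 0, 1.66], [0, 0, 1.66]]'

```text
time: 6.25
tool_pos: [0.61, -0.0286, 0.0316]
orientation: [-0.0, 0.741, -0.671, 0.0]
wrist_force: [0.4, -0.8, -0.2]
width: -0.0002
```

```bash
python3 - <<'E'
from h import *
p,R,s=tool();print(p,s["wrist_force"],s["joint_positions"])
f=grab_frame("top");cv2.imwrite("pics/t3.png",cv2.resize(f["img"][100:255,85:285],None,fx=3.5,fy=3.5,interpolation=cv2.INTER_CUBIC))
phi0=np.degrees(np.arctan2(*(p[:2]-C)[::-1]));print("phi0",phi0,np.linalg.norm(p[:2]-C))
for k in range(1,16):
    d=-5*k
    print(k,*rel(pol(.126,phi0+d,.032),phi0+d,p,R))
E
```

```text
[ 0.6099584  -0.0285634   0.03159587] [ 0.37303908 -0.81431009 -0.18440034] [ 2.72731432e-01  4.47706862e-01 -3.63658855e-01  3.04706451e-05
 -7.59188312e-01 -1.74278380e-01]
phi0 -84.10781840192388 0.12623029294189178
1 [-0.7 11.  -0.4] [-0.     0.     0.083]
2 [-2.  21.9 -0.4] [-0.    0.    0.17]
3 [-4.4 32.6 -0.4] [-0.     0.     0.257]
4 [-7.6 43.1 -0.4] [-0.     0.     0.345]
5 [-11.8  53.3  -0.4] [-0.     0.     0.432]
6 [-16.8  63.1  -0.4] [-0.     0.     0.519]
7 [-22.7  72.4  -0.4] [-0.     0.     0.607]
8 [-29.4  81.1  -0.4] [-0.     0.     0.694]
9 [-36.7  89.3  -0.4] [-0.     0.     0.781]
10 [-44.8  96.7  -0.4] [-0.     0.     0.868]
11 [-53.5 103.4  -0.4] [-0.     0.     0.956]
12 [-62.8 109.4  -0.4] [-0.     0.     1.043]
13 [-72.5 114.5  -0.4] [-0.    0.    1.13]
14 [-82.6 118.8  -0.4] [-0.     0.     1.217]
15 [-93.1 122.1  -0.4] [-0.     0.     1.305]
```

View pics/t3.png

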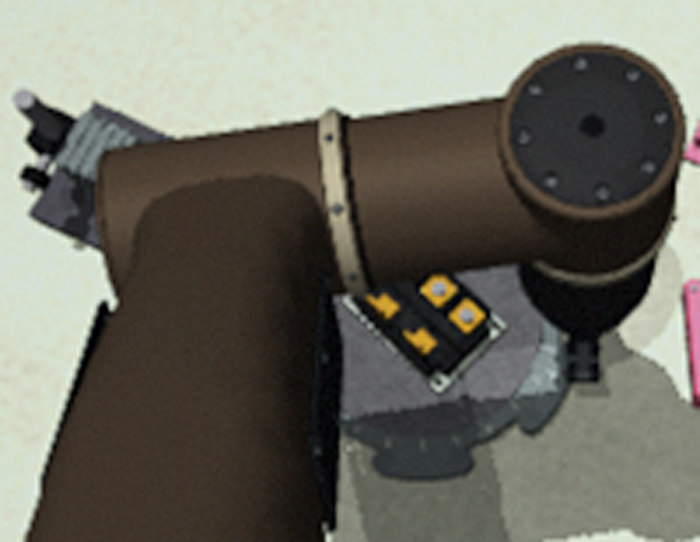

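The module has turned about 90° with the platter. I'll push another 65° and then measure.

Call:
move_arm --claw '[1, 1, 1, 1, 1, 1, 1, 1, 1, 1, 1, 1, 1, 1]' --delta_pos '[[-0.5, 11, 0], [-2, 22, 0], [-4, 32.5, 0], [-7.5, 43, 0], [-12, 53, 0], [-17, 63, 0], [-23, 72, 0], [-29, 81, 0], [-37, 89, 0], [-45, 97, 0], [-53.5, 103.5, 0], [-63, 109.5, 0], [-72.5, 114.5, 0], [-72.5, 114.5, 0]]' --angular '[[0, 0, 0.08], [0, 0, 0.17], [0, 0, 0.26], [0, 0, 0.345], [0, 0, 0.43], [0, 0, 0.52], [0, 0, 0.61], [0, 0, 0.69], [0, 0, 0.78], [0, 0, 0.87], [0, 0, 0.955], [0, 0, 1.04], [0, 0, 1.13], [0, 0, 1.13]]'

```text
time: 8.05
tool_pos: [0.4895, 0.0331, 0.0315]
orientation: [0.0, -0.268, 0.964, -0.0]
wrist_force: [0.1, 0.3, -0.8]
width: -0.0003
```

```bash
python3 - <<'E'
from h import *
import pickle
p,R,s=tool();print(p,s["wrist_force"],s["joint_positions"])
for n,(a,b,c,d) in dict(top=(100,255,85,285),side=(150,365,90,330)).items():
    f=grab_frame(n);pickle.dump(f,open(n+"4.pkl","wb"));cv2.imwrite(f"pics/{n}4.png",cv2.resize(f["img"][a:b,c:d],None,fx=3.3,fy=3.3,interpolation=cv2.INTER_CUBIC))
phi0=np.degrees(np.arctan2(*(p[:2]-C)[::-1]));print("phi0",phi0,np.linalg.norm(p[:2]-C))
E
```

```text
[0.48950364 0.03311931 0.03151286] [ 0.10388896  0.25161838 -0.78689499] [ 4.69296973e-01  2.90786069e-01 -6.34620165e-01  1.95894360e-04
 -6.44886151e-01 -1.49828467e+00]
phi0 -149.2787130274923 0.12504483056844704
```

View pics/top4.png

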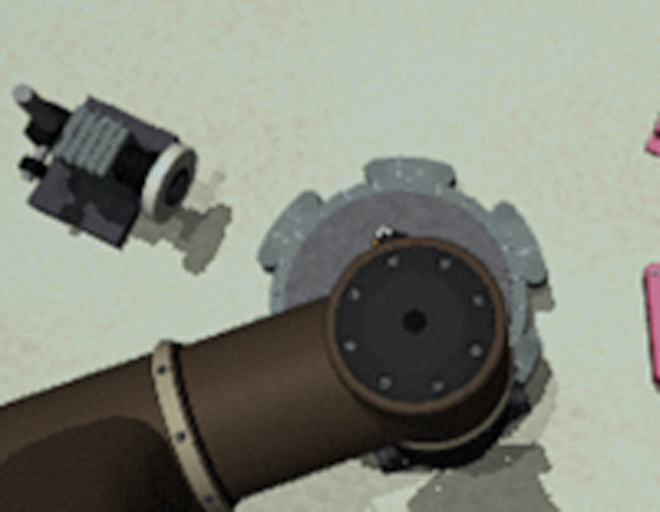

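View pics/side4.png

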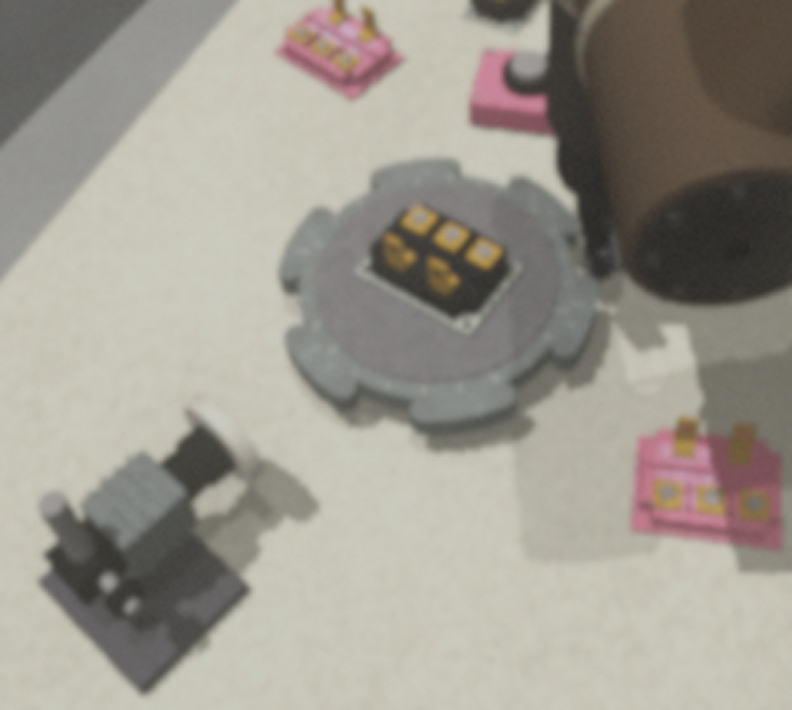

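Side view: the front plate edge runs from about (357,270) to (468,330) in the crop and the tabs face roughly toward the camera. I'll measure what's left to turn.

```bash
python3 - <<'E'
from h import *
import pickle
g=pickle.load(open("side4.pkl","rb"))
S=lambda p,z:unproj(g,(p[0]+.5)/3.3-.5+90,(p[1]+.5)/3.3-.5+150,z)[:2]
a,b,c=[S(p,.056) for p in((357,270),(468,331),(521,265))]
an=lambda v:np.degrees(np.arctan2(v[1],v[0]))
print(np.linalg.norm(b-a),an(b-a),np.linalg.norm(b-c),an(b-c), "ctr",(a+c)/2)
print("front est from edge",an(b-a)-90, an(a-b)-90,"from side",an(b-c))
cv2.imwrite("pics/side4c.png",cv2.resize(g["img"][190:270,165:275],None,fx=7,fy=7,interpolation=cv2.INTER_CUBIC))
E
```

```text
0.10333254427838309 168.75056485736783 0.07250774788956828 78.28322580135216 ctr [0.59846608 0.08889251]
front est from edge 78.75056485736783 -101.24943514263218 from side 78.28322580135216
```

View pics/side4c.png

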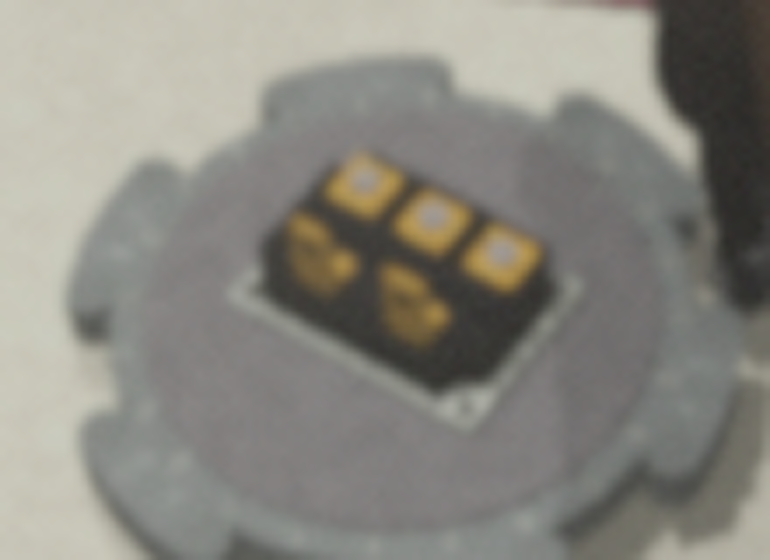

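The module faces 78.5° and the camera is at 71.1°, so 7.4° clockwise remains, which is about 16 mm of arc.

```bash
python3 - <<'E'
from h import *
p,R,s=tool()
a0=np.degrees(np.arctan2(R.as_matrix()[1,0],R.as_matrix()[0,0]))
phi0=-149.28
for d in(1.8,3.6,5.5,7.3): print(*rel(pol(.125,phi0-d,.0315),a0-d,p,R))
# retreat outward then
for r in (.145,.17): print(*rel(pol(r,phi0-5.5,.0315),a0-7.3,p,R))
E
```

```text
[-0.2  4.4 -0.1] [-0.     0.     0.031]
[-0.5  8.3 -0.1] [-0.     0.     0.063]
[-0.8 12.4 -0.1] [-0.     0.     0.096]
[-1.3 16.3 -0.1] [-0.     0.     0.127]
[19.1 14.4 -0.1] [-0.     0.     0.127]
[44.  17.  -0.1] [-0.     0.     0.127]
```

Call:
move_arm --claw '[1, 1, 1, 1, 1, 1]' --delta_pos '[[0, 4.5, 0], [-0.5, 8.5, 0], [-1, 12.5, 0], [-1.3, 16.3, 0], [-1.3, 16.3, 0], [-1.3, 16.3, 0]]' --angular '[[0, 0, 0.03], [0, 0, 0.06], [0, 0, 0.095], [0, 0, 0.127], [0, 0, 0.127], [0, 0, 0.127]]'

```text
time: 8.9
tool_pos: [0.482, 0.047, 0.0313]
orientation: [0.0, -0.205, 0.979, 0.0]
wrist_force: [0.3, 0.5, -0.7]
width: 0.0001
```

```bash
python3 - <<'E'
from h import *
import pickle
p,R,s=tool();print(p,s["wrist_force"],np.degrees(np.arctan2(*(p[:2]-C)[::-1])))
g=grab_frame("side");pickle.dump(g,open("side5.pkl","wb"))
cv2.imwrite("pics/side5c.png",cv2.resize(g["img"][190:270,165:275],None,fx=7,fy=7,interpolation=cv2.INTER_CUBIC))
E
```

```text
[0.48203538 0.04698919 0.03128066] [ 0.28376973  0.51925502 -0.65759386] -156.4904561139963
```

View pics/side5c.png

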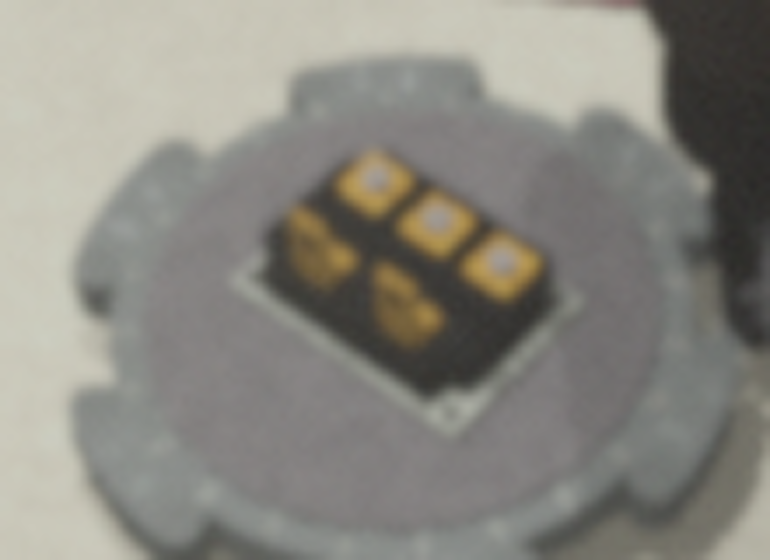

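Corners in this crop are (232,277), (450,437) and (583,302). I'll compute the facing, then back out and check again with a clear top view.

```bash
python3 - <<'E'
from h import *
import pickle
g=pickle.load(open("side5.pkl","rb"))
S=lambda p,z:unproj(g,(p[0]+.5)/7-.5+165,(p[1]+.5)/7-.5+190,z)[:2]
a,b,c=[S(p,.056) for p in((232,277),(450,437),(583,302))]
an=lambda v:np.degrees(np.arctan2(v[1],v[0]))
print(np.linalg.norm(b-a),np.linalg.norm(b-c),"front",an(b-a)-90,an(b-c))
p,R,s=tool()
print(R.as_matrix().round(3),s["joint_positions"])
# above button: TCP closed, xang choose
for x in(0,-30,-60,-90,-120): print(x,*rel([.482,-.275,.15],x,p,R))
E
```

```text
0.10698202745509652 0.07434384616856186 front 71.23043030409684 72.57349460927897
[[-0.916 -0.401  0.   ]
 [-0.401  0.916  0.   ]
 [-0.    -0.    -1.   ]] [ 5.04437796e-01  2.82786326e-01 -6.48221980e-01  2.20165140e-05
 -6.39685729e-01 -1.66242575e+00]
0 [ 129.2 -295.  -118.7] [-0.     0.    -2.729]
-30 [ 129.2 -295.  -118.7] [-0.     0.    -2.205]
-60 [ 129.2 -295.  -118.7] [-0.     0.    -1.682]
-90 [ 129.2 -295.  -118.7] [-0.     0.    -1.158]
-120 [ 129.2 -295.  -118.7] [-0.     0.    -0.634]
```

Call:
move_arm --claw '[1, 1, 1, 1, 1, 1, 1, 1, 1, 1]' --delta_pos '[[0, -2, 0], [8, -3, 0], [20, -3, 0], [35, -3, 0], [45, -3, 0], [45, -3, -20], [45, -3, -60], [45, -3, -110], [45, -3, -150], [45, -3, -150]]' --angular '[[0, 0, 0], [0, 0, 0], [0, 0, 0], [0, 0, 0], [0, 0, 0], [0, 0, 0], [0, 0, 0], [0, 0, 0], [0, 0, 0], [0, 0, 0]]'

```text
time: 10.2
tool_pos: [0.4432, 0.027, 0.1845]
orientation: [0.003, -0.205, 0.979, 0.001]
wrist_force: [-0.5, -0.2, -0.7]
width: -0.0004
```

```bash
python3 - <<'E'
from h import *
p,R,s=tool();print(p,s["joint_positions"])
for x in(-90,-130): print(x,*rel([.482,-.275,.18],x,p,R))
E
```

```text
[0.44315147 0.02700131 0.18451964] [ 5.08185292e-01  4.38416683e-03 -5.46608772e-01  7.74224731e-04
 -1.01288199e+00 -1.66700206e+00]
-90 [  85.5 -292.3    3.9] [-0.004  0.006 -1.158]
-130 [  85.5 -292.3    3.9] [-0.002  0.007 -0.46 ]
```

Call:
move_arm --claw '[1, 1, 1, 1, 1, 1, 1, 1, 1, 1]' --delta_pos '[[11, -36, 0], [21, -73, 0], [32, -110, 0], [43, -146, 0], [53, -182, 0], [64, -219, 0], [75, -255, 2], [85.5, -292, 4], [85.5, -292, 4], [85.5, -292, 4]]' --angular '[[0, 0, -0.06], [0, 0, -0.12], [0, 0, -0.18], [0, 0, -0.24], [0, 0, -0.3], [0, 0, -0.36], [0, 0, -0.42], [0, 0, -0.46], [0, 0, -0.46], [0, 0, -0.46]]'

```text
time: 11.45
tool_pos: [0.4794, -0.2751, 0.1764]
orientation: [-0.001, -0.422, 0.907, 0.001]
wrist_force: [0.2, 0.4, 1.0]
width: -0.0001
```

```bash
python3 - <<'E'
from h import *
import pickle
p,R,s=tool();print(p,s["wrist_force"])
f=grab_frame("wrist");f["p"]=p;f["Rt"]=R.as_matrix();pickle.dump(f,open("w6.pkl","wb"));cv2.imwrite("pics/w6.png",f["img"])
g=grab_frame("side");pickle.dump(g,open("side6.pkl","wb"))
cv2.imwrite("pics/side6.png",g["img"])
cv2.imwrite("pics/side6c.png",cv2.resize(g["img"][190:270,165:275],None,fx=7,fy=7,interpolation=cv2.INTER_CUBIC))
f=grab_frame("top");pickle.dump(f,open("top6.pkl","wb"));cv2.imwrite("pics/t6.png",f["img"])
cv2.imwrite("pics/t6c.png",cv2.resize(f["img"][130:255,85:265],None,fx=4.4,fy=4.4,interpolation=cv2.INTER_CUBIC))
E
```

```text
[ 0.4794179  -0.27511776  0.17636127] [0.16874472 0.39715956 1.04539294]
```

View pics/w6.png

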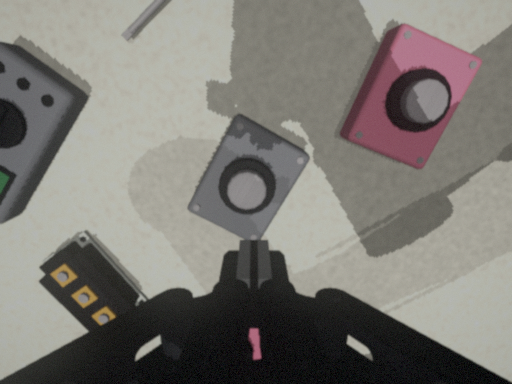

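View pics/t6c.png

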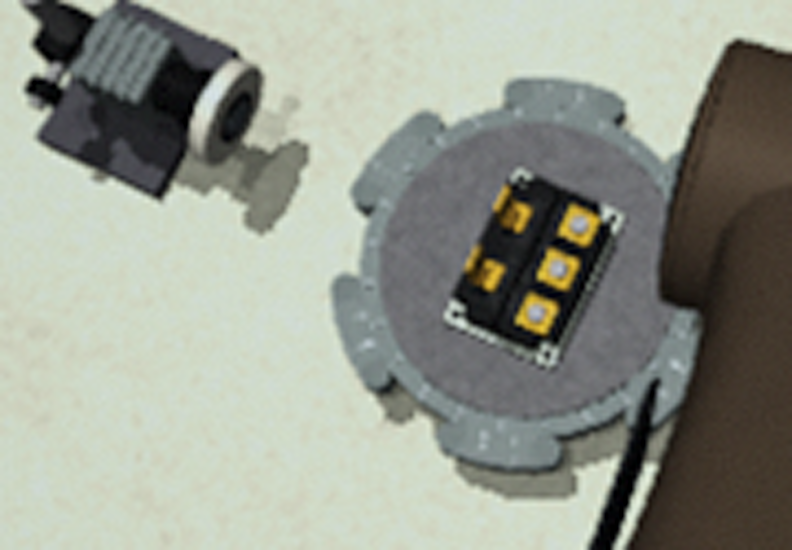

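View pics/side6.png

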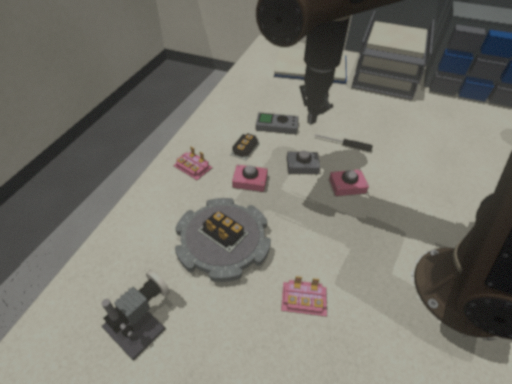

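The wrist view shows the grey capture box with its cap at about (248,190). The top crop shows the module plate corners at (518,168), (622,212), (550,365) and (445,317), with the tabs toward the camera.

```bash
python3 - <<'E'
from h import *
import pickle
f=pickle.load(open("top6.pkl","rb"))
T=lambda p,z:unproj(f,(p[0]+.5)/4.4-.5+85,(p[1]+.5)/4.4-.5+130,z)[:2]
an=lambda v:np.degrees(np.arctan2(v[1],v[0]))
M=[T(p,.056) for p in((518,168),(622,212),(550,365),(445,317))]
d=(M[0]+M[3]-M[1]-M[2])/2; l=(M[0]+M[1]-M[2]-M[3])/2
print("front",an(d),an(l)+90,np.linalg.norm(d),np.linalg.norm(l),np.mean(M,0))
# tabs: base spots; 3 screws line
s=[T(p,.054+.028) for p in((580,224),(537,313))];print("screws line",an(s[0]-s[1])+90)
w=pickle.load(open("w6.pkl","rb"));Mt=np.array(w["mount"])
for u,v in((248,190),):
    d=np.linalg.inv(w["mtx"])@[u,v,1];d=w["Rt"]@Mt[:3,:3]@d;o=w["p"]+w["Rt"]@Mt[:3,3]
    print("btn wrist",o+d*(.058-o[2])/d[2])
p,R,st=tool()
for z in(.09,.065,.058,.052,.050): print(z,*rel([.482,-.275,z],-130,p,R))
E
```

```text
front 72.61086500208016 72.83039986341474 0.07123635226395854 0.10495996670655848 [0.59817527 0.09481811]
screws line 72.54756550791652
btn wrist [ 0.48316085 -0.27570495  0.058     ]
0.09 [-0.9 -1.7 87.3] [ 0.  0. -0.]
0.065 [ -0.9  -1.8 112.3] [ 0.  0. -0.]
0.058 [ -0.9  -1.8 119.3] [ 0.  0. -0.]
0.052 [ -0.9  -1.8 125.3] [ 0.  0. -0.]
0.05 [ -0.9  -1.8 127.3] [ 0.  0. -0.]
```

```bash
python3 - <<'E'
import cv2,pickle
f=pickle.load(open("top6.pkl","rb"))
cv2.imwrite("pics/t6d.png",cv2.resize(f["img"][163:218,180:232],None,fx=11,fy=11,interpolation=cv2.INTER_CUBIC))
w=pickle.load(open("w6.pkl","rb"))
cv2.imwrite("pics/w6d.png",cv2.resize(w["img"][100:260,170:330],None,fx=3.6,fy=3.6,interpolation=cv2.INTER_CUBIC))
E
```

```text
(no output)
```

View pics/t6d.png

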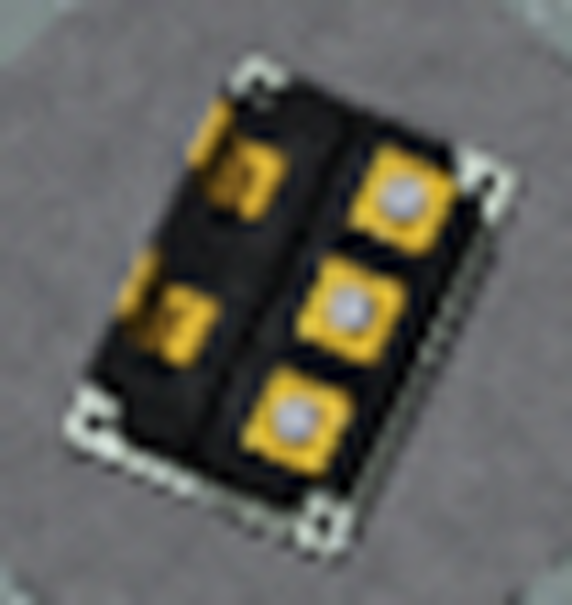

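View pics/w6d.png

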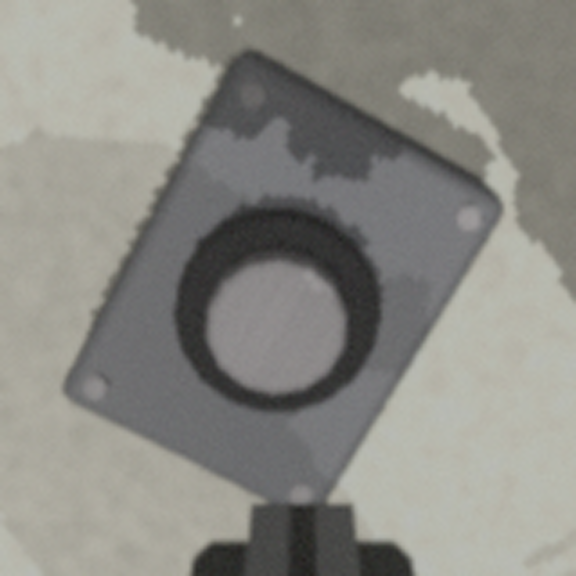

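The facing is about 72.5° against 71.1° for the camera, so within 1.5°, and the platter is at rest and free. Now the button press, in stages.

Call:
move_arm --claw '[1, 1, 1, 1, 1, 1, 1]' --delta_pos '[[-1, -2, 30], [-1.5, -2, 60], [-1.5, -2, 90], [-1.5, -2, 105], [-1.5, -2, 114], [-1.5, -2, 114], [-1.5, -2, 114]]' --angular '[[0, 0, 0], [0, 0, 0], [0, 0, 0], [0, 0, 0], [0, 0, 0], [0, 0, 0], [0, 0, 0]]'

```text
time: 12.48
tool_pos: [0.4834, -0.2757, 0.0642]
orientation: [0.001, -0.422, 0.906, -0.001]
wrist_force: [-0.1, 0.7, 0.1]
width: -0.0001
```

Positioned 6 mm above the cap. Pressing down to z ≈ 0.051.

Call:
move_arm --claw '[1, 1, 1, 1, 1, 1, 1]' --delta_pos '[[0, 0, 4], [0, 0, 7], [0, 0, 9], [0, 0, 11], [0, 0, 12], [0, 0, 12.5], [0, 0, 12.5]]' --angular '[[0, 0, 0], [0, 0, 0], [0, 0, 0], [0, 0, 0], [0, 0, 0], [0, 0, 0], [0, 0, 0]]'

```text
time: 13.35
tool_pos: [0.4831, -0.2757, 0.0519]
orientation: [0.0, -0.422, 0.906, -0.0]
wrist_force: [-2.2, 2.7, 13.9]
width: -0.0001
```

The force is 13.9 N against the 5 N needed, at z = 0.0519, so the button is bottomed. Releasing and lifting clear.

Call:
move_arm --claw '[1, 1, 1, 1, 1, 1, 1, 1, 1]' --delta_pos '[[0, 0, 0.5], [0, 0, -3], [0, 0, -8], [0, 0, -20], [0, 0, -50], [0, 0, -90], [0, 0, -120], [0, 0, -120], [0, 0, -120]]' --angular '[[0, 0, 0], [0, 0, 0], [0, 0, 0], [0, 0, 0], [0, 0, 0], [0, 0, 0], [0, 0, 0], [0, 0, 0], [0, 0, 0]]'

```text
time: 14.48
tool_pos: [0.4822, -0.2753, 0.1705]
orientation: [-0.0, -0.422, 0.907, 0.0]
wrist_force: [-0.7, 0.6, -0.1]
width: -0.0
```

```bash
python3 - <<'E'
from h import *
p,R,s=tool();print(p,s["wrist_force"])
a=grab_frame("wrist")["img"]
f=grab_frame("top")["img"]
cv2.imwrite("pics/z.png",np.hstack([cv2.resize(f[130:255,85:265],(480,333),interpolation=cv2.INTER_CUBIC),cv2.resize(a[:320],(320,333))]))
E
```

```text
[ 0.48219051 -0.27533083  0.1705356 ] [-0.71651141  0.61795999 -0.14208382]
```

View pics/z.png

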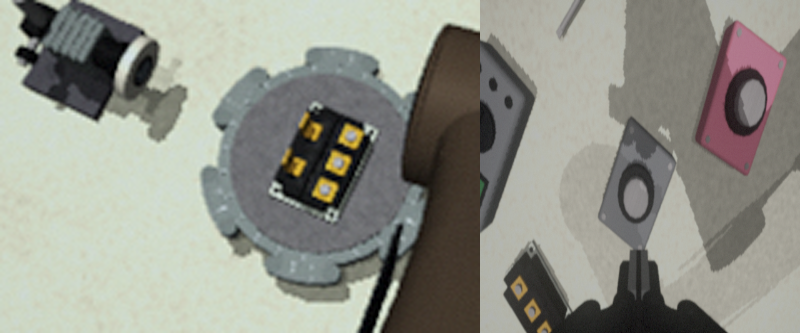

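The module's orientation is unchanged, the button is back up and the arm is clear.

```bash
python3 -c "
from rig import bot
print(bot.sign_off())"
```

```text
the job is handed in; nothing more can be done
None
```

I turned the platter about 163° clockwise with the shut fingers in one rim hollow and let it come to rest. I then backed the fingers out, pressed the grey capture button fully down and released it. The job was handed in at about 14.5 s of the 72 s allowed.

- **Facing:** the last measurements put the module's front at 71.2° to 72.8°, against 71.1° for the camera. Most readings were near 72.5°, so it is off square by up to about 1.7°. The side view's two edges differed by about 1.3°, and I did not trim the angle any further.
- **Button:** I read 13.9 N at z = 0.0519 m, where 5 N is enough to bottom it. In the last picture the cap looks up again.
- **Other things:** the last pictures, taken after lifting clear, showed the module and camera unmoved. The neighbouring things in view were in place, and nothing was touching the robot. I did not take a last picture of the whole desk.

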